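# Angle the cutting rule out from under the sewing box's sliding till

### The job

The long wooden cutting rule lies in the bottom of the sewing box, under its sliding thread till. Slide the till all the way to the end of the box where the spray bottle stands, then slant the rule up out of the open half, past the till, and finish holding it level in the gripper, clear of the box, a hand's breadth higher than the till's handle. Do not let go of it at the end, and leave the spray bottle and the pin tin standing where they are.

Things in the scene. Friction and masses are not known exactly. Their poses are not given: they have to be found in the camera images.
- sewing_box: open wooden box, fixed, 238 mm wide (own x), 336 mm long (own y); origin: centre of its underside, on the counter. Inside 220 x 318 mm. Floor top 8 mm above the counter; long side walls 82 mm high; end walls 64 mm high over the middle 180 mm, 82 mm at the corners. A ledge 9 mm wide along each long side (z 63 to 71 mm) carries the till.
- till (a joint): place of the pale wooden till along the box's y, m: 0 middle, +0.087 fully home at the +y end, -0.087 at the -y end. About 2.5 N of friction; stays where left; cannot be lifted out. 140 mm long (y), 216 mm wide, underside 72 mm, walls' top 100 mm above the counter: when home, 176 mm of the box's length is open beside it.
- till_grip (a point): on the till's handle, a round bar on its centre board: middle of the bar's axis, 124 mm above the counter. Bar along the box's y, 68 mm long, 15 mm thick, top at 131.5 mm; board below it 12 mm thick. Spools (top 117 mm) are fixed in the till 70 mm or more to either side (x), pegs (top 90 mm) 55 mm to its +x side.
- cutting_rule: loose straight wooden rule, 32 mm (own x) x 290 mm (own y) x 8 mm (own z) with scale marks on its top, lying flat on the box floor along the box's length; about 90 g, centre of mass at its middle; origin: centre of its underside
- rule_end_a (a point): centre of the rule's +y end face
- rule_end_b (a point): centre of the rule's -y end face
- spray_bottle: white trigger spray bottle with an orange head, 272 mm tall, base about 44 x 72 mm, loose, standing about 80 mm beyond one end of the box (either end: its side is drawn anew each time); origin: underside
- pin_tin: green flat tin 60 x 87 x 22 mm, loose, lying about 80 mm beyond the other end of the box; origin: centre of its underside
Not all that is in view belongs to the job. Leave any yellow look-alike of the spray_bottle alone.

How it is judged:
By the outcome, as a careful person would: the job done as asked, in the order asked, and still so for the second after the job is handed in, while the arm keeps its last pose, push and grip.
It also fails if it takes over 45 s, if anything falls off the work surface, if the arm or the gripper's body presses on something with over 40 N, if the wrist force passes 120 N, or if a joint passes its speed limit or range.

### The arm

A 6-joint arm with a two-finger parallel gripper is mounted at the origin on a cart in front of the work surface, level with it; the furniture and walls round the work are solid. World frame = base frame: x ahead of the robot, y to its left, z up, the work surface at z = 0. Lengths are in m, angles in rad, forces in N, time in s.
With the tool pointing down it reaches from about 0.325 to 0.75 m from the base axis. Payload 7.6 kg.
Tool frame: the origin (TCP) lies midway between the tips of the shut fingers; the grasp point (between the pads) lies 19 mm behind it; z points along the fingers, y is the line along which they close (so a half turn about z gives the same grasp; the last joint's range is limited). The gripper opens to 85 mm and grips with 20 to 120 N. Pads are 22 mm wide; open, the fingers measure 114 mm over their backs; the gripper's body (76 mm by 85 mm) begins 54 mm behind the grasp point. The pads swing forward as they close: fully open they stand 13 mm farther back than shut.
Start: joints at [-1.386, 0.052, 1.401, -0, 1.689, -0.07], TCP at [0.132, -0.508, 0.231] pointing down, gripper open.
Joint ranges: [-2.9, 2.9], [-0.91, 2.17], [0.12, 2.37], [-1.06, 4.2], [0.26, 2.73], [-2.93, 2.93]. Speed limits (rad/s): [2.57, 2.57, 3.01, 3.14, 3.14, 3.14].

### API

Orientations are given as a unit quaternion [x, y, z, w].
In Python, from cell import robot gives the robot as it stands.
- The arm moves only by the tool arm_command, never from a script. Its arguments are lists of equal length, an entry for each row: "hand": the opening, from 0 (shut) to 1 (fully open); "delta_pos": the shift along the tool's x, y, z normalised to -1 to 1, where 1 is 0.04 m, a list of three; "rot": the turn, a rotation vector about the tool's x, y, z normalised to -1 to 1, where 1 is 0.12 rad, a list of three. In form: {"hand": [hand, ...], "delta_pos": [[dx, dy, dz], ...], "rot": [[rx, ry, rz], ...]}. A call has exactly 8 rows; each row shifts and turns the commanded pose from where the row before left it, along the tool's axes as they then stand; what a row does not reach is not made up. A row lasts 1/10 s, in which the tool goes at most 50 mm and 8.59 degrees, less where a joint would pass 70% of its speed; a pose out of reach is approached as far as the arm can. A call with a number of a shift or a turn outside -1 to 1 is refused whole. A call with a gripper value outside its range is refused whole. The fingers move at their own pace and stop on an object; "force" is the grip in N (left out, the last holds). Time passes only in rows, so rows that do not move let the fingers close, or fill a call up. It gives the time, the measured TCP pose, the force, the opening and the grip force at its end, in the units of the state.
- robot.sense(): the state, without advancing time (a new reading comes with each control period).
- robot.camera(name): name is "scene" or "side" or "wrist"; returns the picture (384x512x3 uint8, red, green, blue); there is no depth.
- robot.calibration(name): a dict with "intrinsics" (3x3 intrinsics, pixels), "view" (4x4, takes a point from world to camera coordinates); the wrist camera has in their place "mount" (4x4, takes a point from camera to tool coordinates, whose origin is the TCP and whose axes are the flange's). Camera axes: x right, y down, z forward; pixel columns grow to the right and rows downward; lengths in m; the calibration is good to about 2 mm. A picture is of the moment at which its call begins: read the wrist's pose just before it. calibration takes no time and is no camera call.
- robot.hand_in(): hands the job in; it is judged then, once.
Trained networks look in the newest picture that a camera, given by its name, has taken for a name from the list of things; names that differ only in an ending like _2 or _b are one class to them, and where a whole thing is asked for, a point or a joint stands for the part that bears it (a point fixed in the world has none). Each returns a list of dicts, best first, with "p" (0 to 1); they miss things now and then, are a little off and sometimes report something else, mostly with a low value. They report only what shows in the picture. A call takes as long as a camera call. They do not tell look-alikes from the thing itself.
- robot.find_in(camera, target): "location" ([x, y, z] in m, in world coordinates, good to about 4 mm: the middle of the surface that is visible of it).
- robot.regions_of(camera, target): "mask" (384x512 bool, what is visible of it).
The state is a dict: "time": time; "qpos": joint angles; "joint_velocities": joint speeds; "joint_efforts": joint torques, N m; "eef_pos": TCP position; "orientation": TCP orientation; "force": force on the tool from outside, world axes, zero at the start; "ft_torque": the same for the moment, N m; "gripper_width": finger opening in m; "grip_force": force on a finger pad.
Only numpy, scipy, OpenCV 4.12 (cv2) and the standard library are available. Lean on these libraries where they do the work, as an engineer would, in place of code of your own. Each camera call takes 0.05 s, during which the arm holds its last target. There are 200 camera calls.

## Working session

There is one attempt and no reset: what is moved stays moved. The work goes in short steps, Python scripts to look and compute and a tool call to move; the robot and the scene stay as the last step left them, time stands still between calls to the robot, and variables do not carry over. Pictures are saved under pics/ and viewed, at most 10 in all, crops included, and the job is handed in when it is done.

Besides the shell and the picture viewer there is one more tool, called after "Call:" as name(argument=value, ...), one argument or row to a line, values as JSON. arm_command: Moves the arm, as the interface text tells. Scaled input: -1 to 1 covers 0.04 m each way for a shift and 0.12 rad each way for a turn. Its arguments: {"type":"object","properties":{"hand":{"type":"array","items":{"type":"number"}},"delta_pos":{"type":"array","items":{"type":"array","items":{"type":"number","minimum":-1,"maximum":1}}},"rot":{"type":"array","items":{"type":"array","items":{"type":"number","minimum":-1,"maximum":1}}},"force":{"type":"number"}},"required":["hand","delta_pos","rot"]}

```bash
mkdir -p pics; ls; cat > h.py <<'E'
import numpy as np, cv2
from cell import robot
from scipy.spatial.transform import Rotation as R
def save(cam,name):
    im=robot.camera(cam); cv2.imwrite(f'pics/{name}.png',im[:,:,::-1]); return im
def proj(cam,P):
    c=robot.calibration(cam);K=np.array(c['intrinsics'])
    if cam=='wrist':
        s=robot.sense();T=np.eye(4);T[:3,:3]=R.from_quat(s['orientation']).as_matrix();T[:3,3]=s['eef_pos']
        V=np.linalg.inv(T@np.array(c['mount']))
    else: V=np.array(c['view'])
    P=np.atleast_2d(P);q=(V[:3,:3]@P.T).T+V[:3,3];u=(K@q.T).T
    return u[:,:2]/u[:,2:]
def back(cam,uv,z):
    c=robot.calibration(cam);K=np.array(c['intrinsics']);V=np.array(c['view']) if cam!='wrist' else None
    if V is None:
        s=robot.sense();T=np.eye(4);T[:3,:3]=R.from_quat(s['orientation']).as_matrix();T[:3,3]=s['eef_pos'];V=np.linalg.inv(T@np.array(c['mount']))
    W=np.linalg.inv(V);d=W[:3,:3]@np.linalg.inv(K)@np.array([uv[0],uv[1],1]);o=W[:3,3]
    return o+d*(z-o[2])/d[2]
E
python3 - <<'E'
from h import *
a=save('scene','s1');b=save('side','d1')
cv2.imwrite('pics/both.png',cv2.resize(np.hstack([a,b])[:,:,::-1],(800,300)))
for cam in ['scene','side']:
    for t in ['sewing_box','till','till_grip','cutting_rule','rule_end_a','rule_end_b','spray_bottle','pin_tin']:
        print(cam,t,[(np.round(d['location'],3).tolist(),round(d['p'],2)) for d in robot.find_in(cam,t)][:3])
s=robot.sense();print({k:np.round(v,3).tolist() for k,v in s.items()})
E
```

```text
pics
scene sewing_box [([0.481, -0.117, 0.075], 0.96), ([0.494, 0.123, 0.154], 0.54)]
scene till [([0.496, -0.119, 0.081], 0.59)]
scene till_grip []
scene cutting_rule [([0.508, -0.078, 0.014], 0.74)]
scene rule_end_a [([0.508, -0.078, 0.014], 0.59)]
scene rule_end_b [([0.508, -0.078, 0.014], 0.59)]
scene spray_bottle [([0.493, 0.122, 0.152], 0.84), ([0.374, 0.148, 0.156], 0.75), ([0.698, -0.286, 0.142], 0.68)]
scene pin_tin [([0.487, -0.388, 0.024], 0.64)]
side sewing_box [([0.503, -0.2, 0.063], 0.74)]
side till [([0.504, -0.146, 0.086], 0.71)]
side till_grip [([0.506, -0.143, 0.085], 0.93)]
side cutting_rule [([0.505, -0.18, 0.014], 0.88)]
side rule_end_a [([0.507, -0.18, 0.017], 0.73)]
side rule_end_b [([0.507, -0.18, 0.017], 0.73)]
side spray_bottle [([0.388, 0.12, 0.137], 0.68), ([0.603, 0.138, 0.134], 0.66), ([0.508, 0.08, 0.141], 0.65)]
side pin_tin [([0.49, -0.399, 0.024], 0.77), ([0.508, 0.082, 0.142], 0.35)]
{'time': 0.9, 'qpos': [-1.386, 0.052, 1.401, 0.0, 1.689, -0.07], 'joint_velocities': [0.003, 0.0, 0.0, 0.001, 0.001, 0.001], 'joint_efforts': [-0.0, -38.153, -36.032, -0.0, 0.0, 0.0], 'eef_pos': [0.132, -0.508, 0.231], 'orientation': [0.992, 0.127, 0.0, 0.0], 'force': [0.036, 0.06, -0.058], 'ft_torque': [-0.032, 0.042, -0.041], 'grip_force': 0.0, 'gripper_width': 0.085}
```

View pics/s1.png

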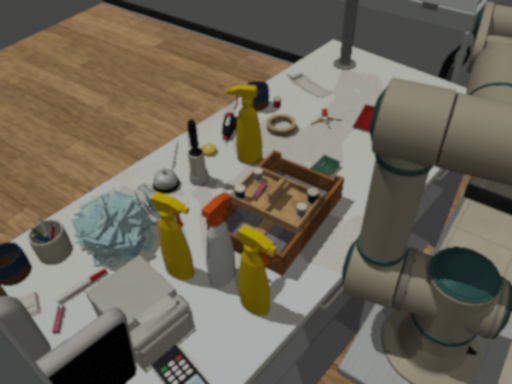

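View pics/d1.png

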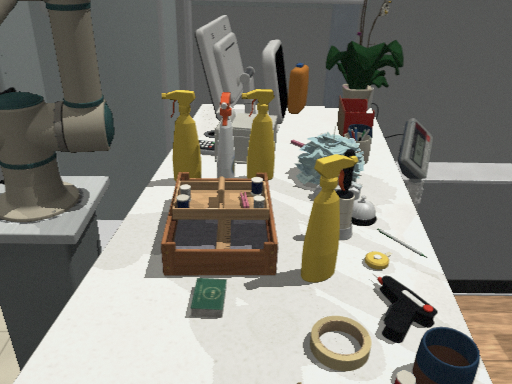

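The scene view shows the box (285,210) with the white, orange-headed bottle (220,240) beyond its world +y end. The tin (325,165) is beyond the -y end. The yellow bottles (173,235), (255,270) and (248,125) are look-alikes; the white one fits the description. Next, one enlarged crop to confirm the bottle and find the box corners.

```bash
python3 - <<'E'
import cv2,numpy as np
a=cv2.imread('pics/s1.png')[145:295,195:350];b=cv2.imread('pics/d1.png')[85:285,150:300]
a=cv2.resize(a,None,fx=2.58,fy=4*0.645*1.0,interpolation=cv2.INTER_CUBIC)
b=cv2.resize(b,(390,520),interpolation=cv2.INTER_CUBIC)
print(a.shape)
a=cv2.copyMakeBorder(a,0,520-a.shape[0],0,0,cv2.BORDER_CONSTANT)
cv2.imwrite('pics/crop1.png',np.hstack([a,b]));
E
```

```text
(387, 400, 3)
```

View pics/crop1.png

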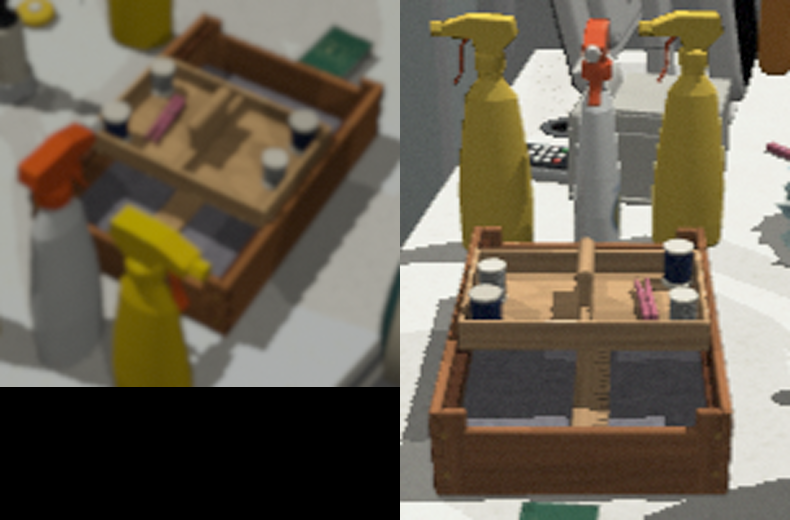

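Confirmed: the white bottle with the orange head (crop 60,250 and 597,130) is the real one. The till sits near mid-box, with its handle along the box length. Next I fit the box and till poses.

```bash
python3 - <<'E'
from h import *
from scipy.optimize import least_squares
W,L=.119,.168
# local frame: x'=world-like x, y'=world-like y
def S(u,v): return (150+(u-400)/2.6,85+v/2.6)
def C(u,v): return (195+u/2.58,145+v/2.58)
box=[('scene',C(383,85),(-W,-L,.082)),('scene',C(207,17),(W,-L,.082)),('scene',C(225,330),(-W,L,0)),
('side',S(437,488),(-W,-L,0)),('side',S(727,493),(W,-L,0)),('side',S(431,410),(-W,-L,.082)),('side',S(731,412),(W,-L,.082)),('side',S(475,228),(-W,L,.082)),('side',S(707,230),(W,L,.082))]
till=[('side',S(460,320),(-.108,-.07,.1)),('side',S(710,322),(.108,-.07,.1)),('scene',C(333,128),(-.108,-.07,.1)),('scene',C(268,218),(-.108,.07,.1)),('scene',C(162,62),(.108,-.07,.1))]
def f(p):
    c,s=np.cos(p[2]),np.sin(p[2]);r=[]
    for k,l in enumerate((box,till)):
        for cam,uv,q in l:
            y=q[1]+k*p[3];P=[p[0]+c*q[0]-s*y,p[1]+s*q[0]+c*y,q[2]]
            r+=list(proj(cam,P)[0]-uv)
    return np.array(r)
o=least_squares(f,[.49,-.13,0,0],loss='soft_l1');print(o.x.round(4));print(f(o.x).reshape(-1,2).round(1))
m=robot.regions_of('side','cutting_rule')
for d in m[:1]:
    ys,xs=np.where(d['mask']);print(d['p'],ys.min(),ys.max())
    for y in range(ys.min(),ys.max(),8): 
        xx=xs[ys==y]; print(y,[back('side',(u,y),.016)[:2].round(3).tolist() for u in (xx.min()-.5,xx.max()+.5)] if len(xx) else 0)
E
```

```text
[ 0.5018 -0.14    0.0155  0.0105]
[[ 0.5 -0.5]
 [-1.8 -2.7]
 [-1.1  3.6]
 [-1.2  2.4]
 [-0.1  0.5]
 [-1.6  0.2]
 [ 0.5 -0.3]
 [-0.4 -1.8]
 [-1.2 -1.8]
 [-1.2 -0. ]
 [-0.2 -0.3]
 [-1.3 -0.5]
 [-2.5 -2.4]
 [-1.5 -3.5]]
0.76 220 248
220 [[0.493, -0.114], [0.518, -0.113]]
228 [[0.493, -0.15], [0.522, -0.15]]
236 [[0.492, -0.185], [0.522, -0.184]]
244 [[0.494, -0.217], [0.525, -0.216]]
```

```bash
cat >> h.py <<'E'
def tool(yaw,tilt=0):
    """tool x along box y (yaw), z down; tilt>0 lifts the -y side (rotation about world-ish box x axis)"""
    c,s=np.cos(yaw),np.sin(yaw)
    X=np.array([-s,c,0]);Z=np.array([0,0,-1.]);M=np.stack([X,np.cross(Z,X),Z],1)
    return R.from_rotvec(-tilt*np.array([c,s,0])).as_matrix()@M
def plan(pos,M,n,start=None):
    s=robot.sense();p,Q=(np.array(s['eef_pos']),R.from_quat(s['orientation']).as_matrix()) if start is None else start
    D=[];T=[]
    for k in range(n):
        f=1/(n-k)
        d=np.round(Q.T@(np.array(pos)-p)*f/.04,2);r=np.round(R.from_matrix(Q.T@M).as_rotvec()*f/.12,2)
        D.append(d.tolist());T.append(r.tolist())
        p=p+Q@d*.04;Q=Q@R.from_rotvec(r*.12).as_matrix()
    print(D);print(T)
    return p,Q
E
python3 - <<'E'
from h import *
print(np.round(robot.calibration('wrist')['mount'],3))
M=tool(.0155)
plan([.505,-.19,.36],M,16)
E
```

```text
[[-0.001 -0.946 -0.323  0.083]
 [ 1.    -0.001 -0.    -0.001]
 [ 0.    -0.323  0.946 -0.144]
 [ 0.     0.     0.     1.   ]]
[[0.69, -0.33, -0.2], [0.71, -0.28, -0.2], [0.73, -0.22, -0.2], [0.75, -0.15, -0.2], [0.76, -0.09, -0.2], [0.77, -0.03, -0.2], [0.76, 0.04, -0.2], [0.76, 0.1, -0.2], [0.75, 0.16, -0.2], [0.73, 0.22, -0.2], [0.71, 0.28, -0.2], [0.69, 0.34, -0.2], [0.65, 0.4, -0.2], [0.62, 0.45, -0.21], [0.58, 0.5, -0.2], [0.54, 0.56, -0.21]]
[[0.0, 0.0, -0.69], [0.0, 0.0, -0.69], [0.0, 0.0, -0.69], [0.0, 0.0, -0.69], [0.0, 0.0, -0.69], [0.0, 0.0, -0.7], [0.0, 0.0, -0.69], [0.0, 0.0, -0.7], [0.0, 0.0, -0.69], [0.0, 0.0, -0.7], [0.0, 0.0, -0.69], [0.0, 0.0, -0.7], [0.0, 0.0, -0.69], [0.0, 0.0, -0.7], [0.0, 0.0, -0.69], [0.0, 0.0, -0.7]]
```

Call:
arm_command(
  hand=[1, 1, 1, 1, 1, 1, 1, 1],
  delta_pos=[
    [0.69, -0.33, -0.2],
    [0.71, -0.28, -0.2],
    [0.73, -0.22, -0.2],
    [0.75, -0.15, -0.2],
    [0.76, -0.09, -0.2],
    [0.77, -0.03, -0.2],
    [0.76, 0.04, -0.2],
    [0.76, 0.1, -0.2],
  ],
  rot=[
    [0, 0, -0.69],
    [0, 0, -0.69],
    [0, 0, -0.69],
    [0, 0, -0.69],
    [0, 0, -0.69],
    [0, 0, -0.7],
    [0, 0, -0.69],
    [0, 0, -0.7],
  ],
)

```text
time: 1.75
eef_pos: [0.3195, -0.3484, 0.2958]
orientation: [0.895, 0.445, 0.0, 0.0]
force: [0.1, 0.1, -0.2]
gripper_width: 0.0853
grip_force: 0.0
```

Call:
arm_command(
  hand=[1, 1, 1, 1, 1, 1, 1, 1],
  delta_pos=[
    [0.75, 0.16, -0.2],
    [0.73, 0.22, -0.2],
    [0.71, 0.28, -0.2],
    [0.69, 0.34, -0.2],
    [0.65, 0.4, -0.2],
    [0.62, 0.45, -0.21],
    [0.58, 0.5, -0.2],
    [0.54, 0.56, -0.21],
  ],
  rot=[
    [0, 0, -0.69],
    [0, 0, -0.7],
    [0, 0, -0.69],
    [0, 0, -0.7],
    [0, 0, -0.69],
    [0, 0, -0.7],
    [0, 0, -0.69],
    [0, 0, -0.7],
  ],
)

```text
time: 2.55
eef_pos: [0.506, -0.1889, 0.3605]
orientation: [0.7, 0.714, -0.0, 0.0]
force: [-0.1, -1.0, 0.3]
gripper_width: 0.0854
grip_force: 0.0
```

```bash
python3 - <<'E'
from h import *
s=robot.sense();print(s['time'],np.round(s['qpos'],2),np.round(s['eef_pos'],3),R.from_quat(s['orientation']).as_matrix().round(3))
a=save('wrist','w1');cv2.imwrite('pics/w1b.png',cv2.resize(a[:,:,::-1],(800,600)))
for t in ['till_grip','cutting_rule','spray_bottle']:
    print(t,[(np.round(d['location'],3).tolist(),round(d['p'],2)) for d in robot.find_in('wrist',t)][:3])
E
```

```text
2.55 [-0.43  0.11  1.09 -0.    1.95 -0.45] [ 0.506 -0.189  0.36 ] [[-0.019  1.     0.   ]
 [ 1.     0.019 -0.   ]
 [-0.     0.    -1.   ]]
till_grip [([0.503, -0.122, 0.078], 0.8)]
cutting_rule [([0.513, -0.046, 0.015], 0.6)]
spray_bottle [([0.7, -0.282, 0.181], 0.61)]
```

View pics/w1b.png

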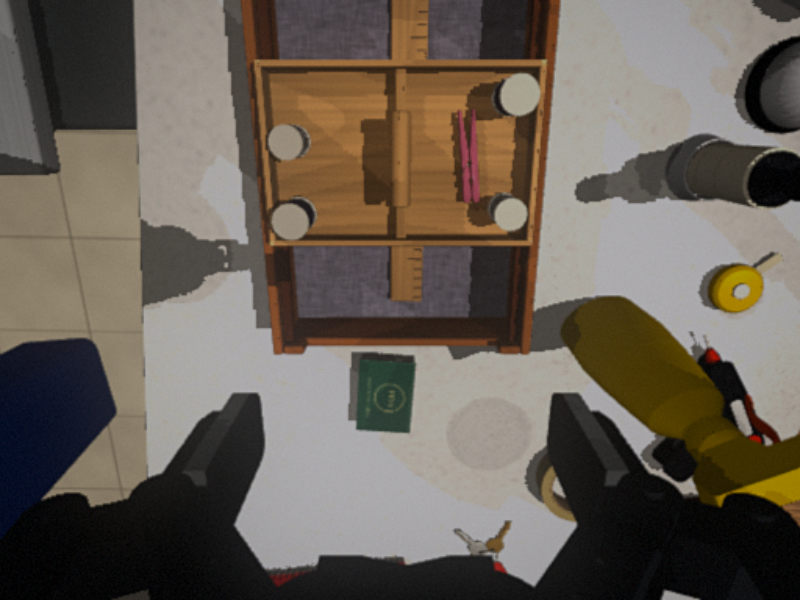

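The wrist view from above shows the handle bar from (400,112) to (400,205), the rule's near end at (406,300), the box's -y end at row 350 and the tin at (387,392).

```bash
python3 - <<'E'
from h import *
k=.64
for n,uv,z in [('bar+',(401,112),.1315),('bar-',(400,206),.1315),('till nl',(265,245),.1),('till nr',(531,244),.1),('till fl',(256,62),.1),('till fr',(546,62),.1),('rule end l',(391,300),.016),('rule end r',(422,301),.016),('rule far l',(391,5),.016),('rule far r',(428,5),.016),('box nl',(273,352),.082),('box nr',(531,352),.082)]:
    print(n,back('wrist',(uv[0]*k,uv[1]*k),z).round(4))
E
```

```text
bar+ [ 0.5003 -0.0974  0.1315]
bar- [ 0.5004 -0.1628  0.1315]
till nl [ 0.3893 -0.2014  0.1   ]
till nr [ 0.6084 -0.1971  0.1   ]
till fl [ 0.3929 -0.0638  0.1   ]
till fr [ 0.6062 -0.0605  0.1   ]
rule end l [ 0.4913 -0.2775  0.016 ]
rule end r [ 0.5234 -0.2781  0.016 ]
rule far l [ 0.4896 -0.0086  0.016 ]
rule far r [ 0.5214 -0.0081  0.016 ]
box nl [ 0.384 -0.307  0.082]
box nr [ 0.623  -0.3032  0.082 ]
```

```bash
python3 - <<'E'
from h import *
plan([.5003,-.130,.105],tool(.016),8)
E
```

```text
[[0.19, -0.01, 0.8], [0.19, -0.01, 0.8], [0.19, -0.01, 0.8], [0.18, -0.01, 0.79], [0.19, -0.01, 0.8], [0.18, -0.02, 0.79], [0.19, -0.01, 0.8], [0.18, -0.02, 0.79]]
[[-0.0, 0.0, 0.0], [-0.0, 0.0, 0.0], [-0.0, 0.0, 0.0], [-0.0, 0.0, 0.0], [-0.0, 0.0, 0.0], [-0.0, 0.0, 0.0], [-0.0, 0.0, 0.0], [-0.0, 0.0, 0.0]]
```

Call:
arm_command(
  hand=[0.7, 0.7, 0.7, 0.7, 0.7, 0.7, 0.7, 0.7],
  delta_pos=[
    [0.19, -0.01, 0.8],
    [0.19, -0.01, 0.8],
    [0.19, -0.01, 0.8],
    [0.18, -0.02, 0.79],
    [0.19, -0.01, 0.8],
    [0.18, -0.02, 0.79],
    [0.19, -0.02, 0.8],
    [0.18, -0.02, 0.79],
  ],
  rot=[
    [0, 0, 0],
    [0, 0, 0],
    [0, 0, 0],
    [0, 0, 0],
    [0, 0, 0],
    [0, 0, 0],
    [0, 0, 0],
    [0, 0, 0],
  ],
  force=40,
)

```text
time: 3.55
eef_pos: [0.4984, -0.131, 0.104]
orientation: [0.702, 0.712, -0.0, 0.0]
force: [0.3, 0.3, -0.8]
gripper_width: 0.06
grip_force: 0.0
```

Call:
arm_command(
  hand=[0, 0, 0, 0, 0, 0, 0, 0],
  delta_pos=[
    [0, 0, 0],
    [0, 0, 0],
    [0, 0, 0],
    [0, 0, 0],
    [0, 0, 0],
    [0, 0, 0],
    [0, 0, 0],
    [0, 0, 0],
  ],
  rot=[
    [0, 0, 0],
    [0, 0, 0],
    [0, 0, 0],
    [0, 0, 0],
    [0, 0, 0],
    [0, 0, 0],
    [0, 0, 0],
    [0, 0, 0],
  ],
)

```text
time: 4.35
eef_pos: [0.5011, -0.1313, 0.1078]
orientation: [0.702, 0.713, 0.001, 0.003]
force: [3.6, -2.2, 6.7]
gripper_width: 0.0137
grip_force: 39.5
```

Call:
arm_command(
  hand=[0, 0, 0, 0, 0, 0, 0, 0],
  delta_pos=[
    [0.15, 0, 0],
    [0.25, 0, 0],
    [0.3, 0, 0],
    [0.3, 0, 0],
    [0.3, 0, 0],
    [0.3, 0, 0],
    [0.2, 0, 0],
    [0.1, 0, 0],
  ],
  rot=[
    [0, 0, 0],
    [0, 0, 0],
    [0, 0, 0],
    [0, 0, 0],
    [0, 0, 0],
    [0, 0, 0],
    [0, 0, 0],
    [0, 0, 0],
  ],
)

```text
time: 5.15
eef_pos: [0.4996, -0.0546, 0.1078]
orientation: [0.701, 0.713, 0.001, 0.002]
force: [2.5, -2.0, 8.5]
gripper_width: 0.0135
grip_force: 39.6
```

Call:
arm_command(
  hand=[0, 0, 0, 0, 0, 0, 0, 0],
  delta_pos=[
    [0.05, 0, 0],
    [0.05, 0, 0],
    [0.05, 0, 0],
    [0, 0, 0],
    [0, 0, 0],
    [0, 0, 0],
    [0, 0, 0],
    [0, 0, 0],
  ],
  rot=[
    [0, 0, 0],
    [0, 0, 0],
    [0, 0, 0],
    [0, 0, 0],
    [0, 0, 0],
    [0, 0, 0],
    [0, 0, 0],
    [0, 0, 0],
  ],
)

```text
time: 5.95
eef_pos: [0.4996, -0.054, 0.1078]
orientation: [0.703, 0.712, -0.002, 0.006]
force: [1.9, -23.5, 5.2]
gripper_width: 0.0137
grip_force: 39.4
```

Call:
arm_command(
  hand=[0, 0, 0, 0, 0, 0, 0, 0],
  delta_pos=[
    [0.05, 0, 0],
    [0.05, 0, 0],
    [0, 0, 0],
    [0, 0, 0],
    [0, 0, 0],
    [0, 0, 0],
    [0, 0, 0],
    [0, 0, 0],
  ],
  rot=[
    [0, 0, 0],
    [0, 0, 0],
    [0, 0, 0],
    [0, 0, 0],
    [0, 0, 0],
    [0, 0, 0],
    [0, 0, 0],
    [0, 0, 0],
  ],
)

```text
time: 6.75
eef_pos: [0.4996, -0.0539, 0.1078]
orientation: [0.703, 0.711, -0.005, 0.008]
force: [3.9, -41.7, 2.4]
gripper_width: 0.0138
grip_force: 39.2
```

Call:
arm_command(
  hand=[0, 0, 0.6, 0.6, 0.6, 0.6, 0.6, 0.6],
  delta_pos=[
    [-0.06, 0, 0],
    [-0.04, 0, 0],
    [0, 0, 0],
    [0, 0, 0],
    [0, 0, 0],
    [0, 0, 0],
    [0, 0, -0.5],
    [0, 0, -0.9],
  ],
  rot=[
    [0, 0, 0],
    [0, 0, 0],
    [0, 0, 0],
    [0, 0, 0],
    [0, 0, 0],
    [0, 0, 0],
    [0, 0, 0],
    [0, 0, 0],
  ],
)

```text
time: 7.55
eef_pos: [0.4964, -0.0477, 0.1591]
orientation: [0.701, 0.713, -0.002, -0.003]
force: [0.3, -0.8, 0.3]
gripper_width: 0.0512
grip_force: 0.0
```

Call:
arm_command(
  hand=[0.6, 0.6, 0.6, 0.6, 0.6, 0.6, 0.6, 0.6],
  delta_pos=[
    [0, 0, -1],
    [-0.4, 0, -0.9],
    [-0.7, 0, -0.6],
    [-0.7, 0, -0.6],
    [-0.7, 0, -0.6],
    [-0.7, 0, 0],
    [-0.2, 0, 0],
    [0, 0, 0],
  ],
  rot=[
    [0, 0, 0],
    [0, 0, 0],
    [0, 0, 0],
    [0, 0, 0],
    [0, 0, 0],
    [0, 0, 0],
    [0, 0, 0],
    [0, 0, 0],
  ],
)

```text
time: 8.35
eef_pos: [0.5001, -0.1847, 0.3084]
orientation: [0.702, 0.712, -0.0, -0.001]
force: [-0.7, 0.2, -0.6]
gripper_width: 0.0511
grip_force: 0.0
```

```bash
python3 - <<'E'
from h import *
s=robot.sense();print(s['time'],np.round(s['eef_pos'],4),s['orientation'],s['force'],s['gripper_width'])
a=save('wrist','w2');cv2.imwrite('pics/w2b.png',cv2.resize(a[:,:,::-1],(800,600)))
E
```

```text
8.35 [ 0.5001 -0.1847  0.3084] [ 7.01852107e-01  7.12322154e-01 -2.57403408e-04 -8.37809561e-04] [-0.71952901  0.19064881 -0.55996187] 0.05105384219479865
```

View pics/w2b.png

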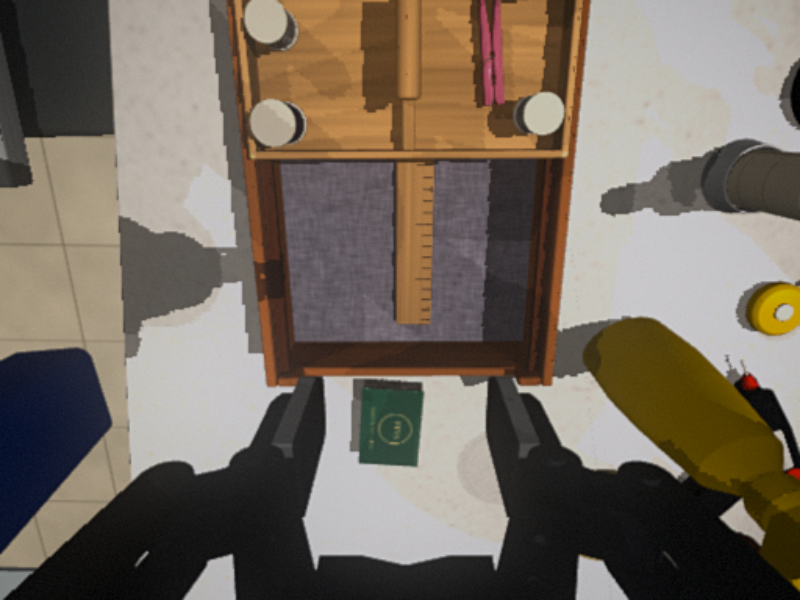

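The till is home at the bottle end, its near wall at row 155. The rule is in the open half, cols 395–433, with its near end at row 323.

```bash
python3 - <<'E'
from h import *
k=.64
for n,uv,z in [('till nl',(250,158),.1),('till nr',(567,156),.1),('rule l',(395.5,323),.016),('rule r',(430,323),.016),('rule far l',(396,165),.016),('rule far r',(433.5,165),.016),('box nl',(266,383),.082),('box nr',(551,383),.082)]:
    print(n,back('wrist',(uv[0]*k,uv[1]*k),z).round(4))
M=tool(.008)
st=plan([.5065,-.205,.05],M,8)
plan([.5065,-.205,.010],M,8,st)
E
```

```text
till nl [ 0.3927 -0.1228  0.1   ]
till nr [ 0.6082 -0.1181  0.1   ]
rule l [ 0.4915 -0.276   0.016 ]
rule r [ 0.5239 -0.2755  0.016 ]
rule far l [ 0.4906 -0.1321  0.016 ]
rule far r [ 0.5223 -0.1316  0.016 ]
box nl [ 0.3853 -0.3048  0.082 ]
box nr [ 0.6222 -0.301   0.082 ]
[[-0.07, 0.02, 0.81], [-0.07, 0.02, 0.81], [-0.07, 0.02, 0.81], [-0.07, 0.02, 0.81], [-0.06, 0.02, 0.81], [-0.07, 0.02, 0.8], [-0.06, 0.02, 0.81], [-0.07, 0.02, 0.8]]
[[-0.0, -0.0, 0.01], [-0.0, -0.0, 0.01], [-0.0, -0.0, 0.01], [-0.0, -0.0, 0.01], [-0.0, -0.0, 0.01], [-0.0, -0.0, 0.01], [-0.01, -0.0, 0.0], [-0.0, -0.01, 0.01]]
[[0.0, 0.0, 0.13], [0.0, 0.0, 0.12], [0.0, 0.0, 0.13], [0.0, 0.0, 0.12], [0.0, 0.0, 0.13], [0.0, 0.0, 0.12], [0.0, 0.0, 0.13], [0.0, 0.0, 0.12]]
[[-0.0, 0.0, -0.0], [-0.0, 0.0, -0.0], [-0.0, 0.0, -0.0], [-0.0, 0.0, -0.0], [-0.0, 0.0, -0.0], [-0.0, 0.0, -0.0], [-0.0, 0.0, -0.0], [-0.0, 0.0, -0.0]]
```

Call:
arm_command(
  hand=[0.6, 0.6, 0.6, 0.6, 0.6, 0.6, 0.6, 0.6],
  delta_pos=[
    [-0.06, 0.02, 0.81],
    [-0.07, 0.02, 0.81],
    [-0.06, 0.02, 0.81],
    [-0.07, 0.02, 0.81],
    [-0.06, 0.02, 0.81],
    [-0.07, 0.02, 0.8],
    [-0.06, 0.03, 0.81],
    [-0.06, 0.03, 0.8],
  ],
  rot=[
    [0, 0, 0.01],
    [0, 0, 0.01],
    [0, 0, 0.01],
    [0, 0, 0.01],
    [0, 0, 0.01],
    [0, 0, 0.01],
    [-0.01, 0, 0],
    [0, -0.01, 0.01],
  ],
)

```text
time: 9.2
eef_pos: [0.5077, -0.203, 0.0494]
orientation: [0.704, 0.71, 0.0, 0.0]
force: [0.7, -0.1, 0.0]
gripper_width: 0.0512
grip_force: 0.0
```

Call:
arm_command(
  hand=[0.6, 0.6, 0.6, 0.6, 0.6, 0.55, 0.55, 0.55],
  delta_pos=[
    [0, 0, 0.25],
    [0, 0, 0.25],
    [0, 0, 0.2],
    [0, 0, 0.15],
    [0, 0, 0.1],
    [0, 0, 0.05],
    [0, 0, 0],
    [0, 0, 0],
  ],
  rot=[
    [0, 0, 0],
    [0, 0, 0],
    [0, 0, 0],
    [0, 0, 0],
    [0, 0, 0],
    [0, 0, 0],
    [0, 0, 0],
    [0, 0, 0],
  ],
)

```text
time: 10.0
eef_pos: [0.5081, -0.2049, 0.0113]
orientation: [0.704, 0.71, 0.0, 0.001]
force: [0.3, 0.6, 0.4]
gripper_width: 0.047
grip_force: 0.0
```

Call:
arm_command(
  hand=[0.5, 0.5, 0.5, 0.5, 0.5, 0.5, 0.5, 0.5],
  delta_pos=[
    [0, 0, 0.03],
    [0, 0, 0.03],
    [0, 0, 0.03],
    [0, 0, 0.03],
    [0, 0, 0],
    [0, 0, 0],
    [0, 0, 0],
    [0, 0, 0],
  ],
  rot=[
    [0, 0, 0],
    [0, 0, 0],
    [0, 0, 0],
    [0, 0, 0],
    [0, 0, 0],
    [0, 0, 0],
    [0, 0, 0],
    [0, 0, 0],
  ],
)

```text
time: 10.8
eef_pos: [0.5079, -0.2048, 0.0062]
orientation: [0.704, 0.71, -0.0, 0.001]
force: [-0.4, 0.2, 2.0]
gripper_width: 0.0431
grip_force: 1.0
```

Call:
arm_command(
  hand=[0, 0, 0, 0, 0, 0, 0, 0],
  delta_pos=[
    [0, 0, 0],
    [0, 0, 0],
    [0, 0, 0],
    [0, 0, 0],
    [0, 0, 0],
    [0, 0, 0],
    [0, 0, 0],
    [0, 0, 0],
  ],
  rot=[
    [0, 0, 0],
    [0, 0, 0],
    [0, 0, 0],
    [0, 0, 0],
    [0, 0, 0],
    [0, 0, 0],
    [0, 0, 0],
    [0, 0, 0],
  ],
  force=60,
)

```text
time: 11.6
eef_pos: [0.5085, -0.2053, 0.0077]
orientation: [0.704, 0.71, 0.0, 0.002]
force: [-3.8, 1.1, 9.9]
gripper_width: 0.0298
grip_force: 63.4
```

```bash
python3 - <<'E'
from h import *
s=robot.sense();p=np.array(s['eef_pos']);Q=R.from_quat(s['orientation']).as_matrix()
piv=np.array([.505,.014,.008]);t=np.radians(15);ax=np.array([1,.007,0])
Rt=R.from_rotvec(-t*ax)
# 8-row arc
pp,QQ=p,Q;D=[];T=[]
for k in range(1,9):
    Rk=R.from_rotvec(-t*k/8*ax);tp=piv+Rk.apply(p-piv)+[0,0,.005*k/8];tQ=Rk.as_matrix()@Q
    d=np.round(QQ.T@(tp-pp)/.04,2);r=np.round(R.from_matrix(QQ.T@tQ).as_rotvec()/.12,2);D.append(d.tolist());T.append(r.tolist())
    pp=pp+QQ@d*.04;QQ=QQ@R.from_rotvec(r*.12).as_matrix()
print(D,T,pp)
u=QQ@np.array([-1,0,0]);print(u) # rule axis toward near end
E
```

```text
[[0.0, 0.0, -0.2], [0.0, 0.0, -0.19], [0.01, 0.0, -0.2], [-0.0, 0.0, -0.19], [-0.0, 0.0, -0.19], [-0.0, 0.0, -0.2], [-0.01, 0.0, -0.19], [0.0, 0.0, -0.2]] [[0.0, -0.27, -0.0], [0.0, -0.28, -0.0], [0.0, -0.27, -0.0], [0.0, -0.27, -0.0], [0.0, -0.27, -0.0], [0.0, -0.28, -0.0], [0.0, -0.27, -0.01], [0.0, -0.27, 0.0]] [ 0.50826502 -0.19800542  0.06958115]
[ 0.00786596 -0.96529066  0.26105952]
```

Call:
arm_command(
  hand=[0, 0, 0, 0, 0, 0, 0, 0],
  delta_pos=[
    [0, 0, -0.22],
    [0, 0, -0.2],
    [0, 0, -0.2],
    [0, 0, -0.19],
    [0, 0, -0.19],
    [0, 0, -0.2],
    [0, 0, -0.19],
    [0, 0, -0.2],
  ],
  rot=[
    [0, -0.25, 0],
    [0, -0.28, 0],
    [0, -0.27, 0],
    [0, -0.27, 0],
    [0, -0.27, 0],
    [0, -0.28, 0],
    [0, -0.27, 0],
    [0, -0.27, 0],
  ],
)

```text
time: 12.4
eef_pos: [0.5075, -0.1974, 0.0693]
orientation: [0.698, 0.704, -0.092, 0.093]
force: [0.8, -0.7, -1.4]
gripper_width: 0.0299
grip_force: 59.7
```

```bash
python3 - <<'E'
from h import *
s=robot.sense();print(s['time'],np.round(s['eef_pos'],4),R.from_quat(s['orientation']).as_matrix().round(3),s['force'],s['ft_torque'],s['gripper_width'],np.round(s['qpos'],2))
a=save('side','d2')[90:290,140:300];b=save('wrist','w3')
cv2.imwrite('pics/c2.png',np.hstack([cv2.resize(a,(400,500)),cv2.resize(b,(400,500))])[:,:,::-1])
E
```

```text
12.4 [ 0.5075 -0.1974  0.0693] [[-0.007  1.     0.003]
 [ 0.966  0.008 -0.26 ]
 [-0.26   0.001 -0.966]] [ 0.84458682 -0.74077833 -1.39933829] [ 0.0727392   0.04053303 -0.03436845] 0.02989883573019354 [-0.31  0.17  1.62 -0.26  1.27 -0.25]
```

View pics/c2.png

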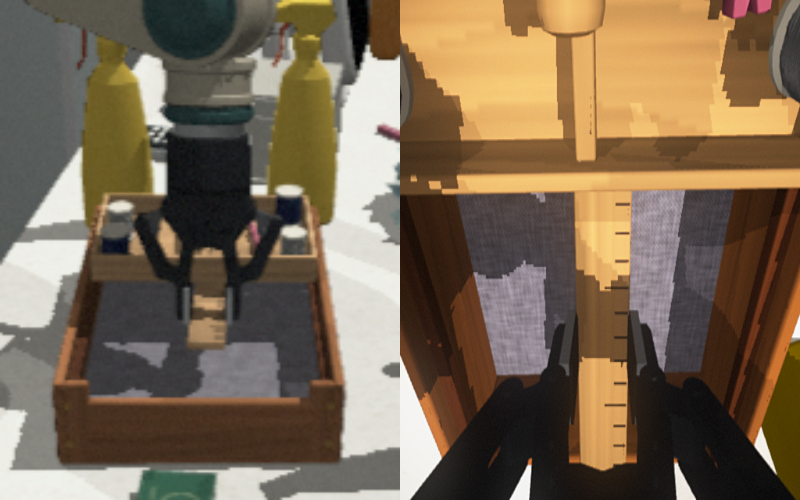

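The rule is gripped (left panel 208,310), slanted with its near end up and its far end under the till. Now I slide it along its own axis.

Call:
arm_command(
  hand=[0, 0, 0, 0, 0, 0, 0, 0],
  delta_pos=[
    [-0.3, 0, 0],
    [-0.5, 0, 0],
    [-0.6, 0, 0],
    [-0.6, 0, 0],
    [-0.6, 0, 0],
    [-0.6, 0, 0],
    [-0.6, 0, 0],
    [-0.5, 0, 0],
  ],
  rot=[
    [0, 0, 0],
    [0, 0, 0],
    [0, 0, 0],
    [0, 0, 0],
    [0, 0, 0],
    [0, 0, 0],
    [0, 0, 0],
    [0, 0, 0],
  ],
)

```text
time: 13.3
eef_pos: [0.5081, -0.3663, 0.1133]
orientation: [0.699, 0.703, -0.091, 0.092]
force: [0.3, 0.0, -1.2]
gripper_width: 0.0299
grip_force: 59.7
```

```bash
python3 - <<'E'
from h import *
s=robot.sense();p=np.array(s['eef_pos']);Q=R.from_quat(s['orientation']).as_matrix()
print(s['time'],np.round(p,4),s['force'],s['ft_torque'],s['gripper_width'],np.round(s['qpos'],2))
print('far end',p+Q@[.219,0,-.0],'near',p+Q@[-.071,0,0])
st=plan(p+[-.02,-.02,.12],Q,8)
plan([.46,-.42,.225],tool(.007),8,st)
a=save('side','d3')[60:340,120:320];cv2.imwrite('pics/c3.png',cv2.resize(a,(429,600))[:,:,::-1])
E
```

```text
13.3 [ 0.5081 -0.3663  0.1133] [ 0.30318008  0.03766017 -1.18629322] [ 0.08680269  0.01924319 -0.0033979 ] 0.02992751776292898 [-0.59  0.3   1.38 -0.22  1.32 -0.55]
far end [ 0.50684131 -0.15467133  0.05695219] near [ 0.50853084 -0.43490131  0.13157323]
[[-0.16, -0.06, -0.35], [-0.16, -0.06, -0.35], [-0.16, -0.06, -0.35], [-0.15, -0.06, -0.34], [-0.16, -0.07, -0.35], [-0.15, -0.06, -0.34], [-0.16, -0.07, -0.35], [-0.15, -0.06, -0.34]]
[[0.0, 0.0, 0.0], [0.0, 0.0, 0.0], [0.0, 0.0, 0.0], [0.0, 0.0, 0.0], [0.0, 0.0, 0.0], [0.0, 0.0, 0.0], [0.0, 0.0, 0.0], [0.0, 0.0, 0.0]]
[[-0.09, -0.09, 0.05], [-0.1, -0.09, 0.05], [-0.1, -0.09, 0.05], [-0.1, -0.09, 0.04], [-0.1, -0.09, 0.04], [-0.1, -0.09, 0.03], [-0.1, -0.08, 0.03], [-0.11, -0.09, 0.03]]
[[0.0, 0.27, -0.0], [0.0, 0.27, -0.0], [0.0, 0.27, -0.0], [0.0, 0.27, -0.0], [0.0, 0.27, -0.0], [0.0, 0.27, -0.0], [0.0, 0.27, -0.0], [0.01, 0.28, -0.01]]
```

View pics/c3.png

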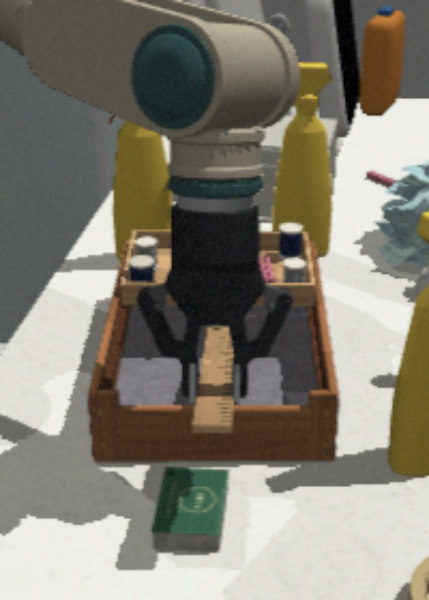

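The rule is past the till, its upper end over the end wall at (213,425), and nothing is touched. Next: raise it, level it and carry it beyond the box.

Call:
arm_command(
  hand=[0, 0, 0, 0, 0, 0, 0, 0],
  delta_pos=[
    [-0.16, -0.06, -0.35],
    [-0.16, -0.06, -0.35],
    [-0.16, -0.06, -0.35],
    [-0.15, -0.06, -0.34],
    [-0.16, -0.07, -0.35],
    [-0.15, -0.06, -0.34],
    [-0.16, -0.07, -0.35],
    [-0.15, -0.06, -0.34],
  ],
  rot=[
    [0, 0, 0],
    [0, 0, 0],
    [0, 0, 0],
    [0, 0, 0],
    [0, 0, 0],
    [0, 0, 0],
    [0, 0, 0],
    [0, 0, 0],
  ],
)

```text
time: 14.15
eef_pos: [0.4887, -0.384, 0.2347]
orientation: [0.698, 0.704, -0.091, 0.093]
force: [-0.7, -0.0, -0.4]
gripper_width: 0.0304
grip_force: 59.6
```

```bash
python3 - <<'E'
from h import *
s=robot.sense();print(s['eef_pos'],s['force'])
st=plan([.42,-.54,.226],tool(.007),8)
E
```

```text
[ 0.48870188 -0.38396026  0.23472568] [-0.67038891 -0.03565107 -0.42611597]
[[-0.46, -0.22, 0.15], [-0.47, -0.22, 0.14], [-0.47, -0.22, 0.12], [-0.48, -0.22, 0.11], [-0.48, -0.22, 0.09], [-0.48, -0.22, 0.07], [-0.48, -0.21, 0.06], [-0.48, -0.22, 0.04]]
[[0.0, 0.27, 0.0], [0.0, 0.27, 0.0], [0.0, 0.27, 0.0], [0.0, 0.27, 0.0], [0.0, 0.27, 0.0], [0.0, 0.27, 0.0], [0.01, 0.28, 0.0], [0.0, 0.27, 0.01]]
```

Call:
arm_command(
  hand=[0, 0, 0, 0, 0, 0, 0, 0],
  delta_pos=[
    [-0.46, -0.22, 0.15],
    [-0.47, -0.22, 0.14],
    [-0.47, -0.22, 0.12],
    [-0.48, -0.22, 0.11],
    [-0.48, -0.22, 0.09],
    [-0.48, -0.22, 0.07],
    [-0.48, -0.21, 0.06],
    [-0.48, -0.22, 0.04],
  ],
  rot=[
    [0, 0.27, 0],
    [0, 0.27, 0],
    [0, 0.27, 0],
    [0, 0.27, 0],
    [0, 0.27, 0],
    [0, 0.27, 0],
    [0, 0.28, 0],
    [0, 0.27, 0],
  ],
)

```text
time: 14.95
eef_pos: [0.4195, -0.5406, 0.2252]
orientation: [0.704, 0.71, 0.001, 0.0]
force: [0.3, 0.7, -1.6]
gripper_width: 0.03
grip_force: 59.7
```

Call:
arm_command(
  hand=[0, 0, 0, 0, 0, 0, 0, 0],
  delta_pos=[
    [0, 0, 0],
    [0, 0, 0],
    [0, 0, 0],
    [0, 0, 0],
    [0, 0, 0],
    [0, 0, 0],
    [0, 0, 0],
    [0, 0, 0],
  ],
  rot=[
    [0, 0, 0],
    [0, 0, 0],
    [0, 0, 0],
    [0, 0, 0],
    [0, 0, 0],
    [0, 0, 0],
    [0, 0, 0],
    [0, 0, 0],
  ],
)

```text
time: 15.75
eef_pos: [0.4202, -0.5396, 0.2247]
orientation: [0.704, 0.71, 0.0, 0.0]
force: [-0.5, 0.5, -0.8]
gripper_width: 0.0299
grip_force: 59.7
```

```bash
python3 - <<'E'
from h import *
s=robot.sense();print(s['time'],np.round(s['eef_pos'],4),R.from_quat(s['orientation']).as_matrix().round(3).tolist(),s['gripper_width'],s['grip_force'],np.abs(s['joint_velocities']).max())
a=save('scene','s4');b=save('side','d4')
for c in ['scene','side']:
  for t in ['cutting_rule','till_grip','pin_tin']: print(c,t,[(np.round(d['location'],3).tolist(),round(d['p'],2)) for d in robot.find_in(c,t)][:2])
cv2.imwrite('pics/c4.png',np.hstack([cv2.resize(a[60:320,180:440],(400,400)),cv2.resize(b[50:384,80:414],(400,400))])[:,:,::-1])
p=np.array(s['eef_pos']);Q=R.from_quat(s['orientation']).as_matrix()
for cam in('scene','side'):print(cam,proj(cam,[p+Q@[.219,0,0],p+Q@[-.071,0,0]]).round(0).tolist())
E
```

```text
15.75 [ 0.4202 -0.5396  0.2247] [[-0.008, 1.0, 0.001], [1.0, 0.008, -0.0], [-0.0, 0.001, -1.0]] 0.029851775670138463 59.6734356880188 0.0024894475712319533
scene cutting_rule []
scene till_grip [([0.494, -0.056, 0.082], 0.6)]
scene pin_tin [([0.485, -0.388, 0.022], 0.54)]
side cutting_rule [([0.418, -0.563, 0.232], 0.86)]
side till_grip [([0.513, -0.054, 0.085], 0.78)]
side pin_tin [([0.487, -0.396, 0.023], 0.9)]
scene [[340.0, 131.0], [385.0, 82.0]]
side [[172.0, 183.0], [143.0, 286.0]]
```

View pics/c4.png

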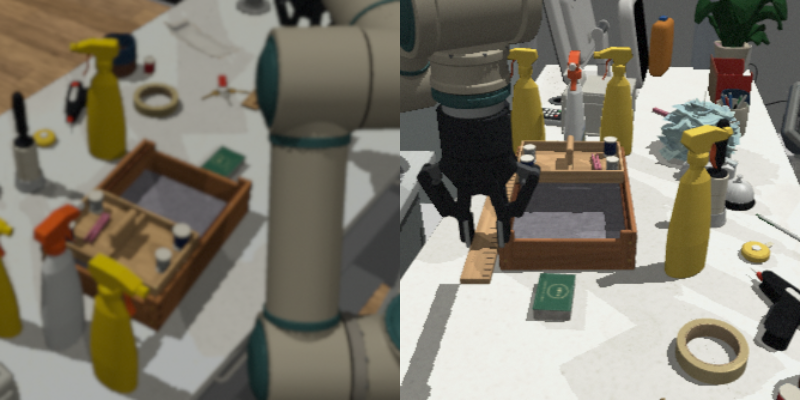

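The till is home, the bottle and tin are where they were, and the rule is held level: its near end at crop (475,281) matches the predicted (475,283). I am handing in.

```bash
python3 -c "
from cell import robot
print(robot.hand_in())"
```

```text
the job is handed in; nothing more can be done
None
```

The job is handed in: the till is at the spray-bottle end, and the gripper holds the rule level beyond the box, about 9 cm above the till's handle, with the spray bottle and pin tin left standing where they were (about 16 s used).

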